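Pack the visit tray

TASK

Pack the grey visit tray: stand the blue-lidded specimen cup, the red-capped vial and the green-capped vial upright each in the insert of its own colour, and lay the reflex hammer flat along the long slot beside the inserts, either way round. Take the hammer at its balance point, on the handle just behind the heavy head, so that it stays level all the way. The orange-lidded cup and the grey-capped vial do not belong: leave them standing where they are.

Things in the scene. Friction and masses are not known exactly. Their poses are not given: they have to be found in the camera images.
- tray: shallow grey tray, 254 mm (x) by 166 mm (y), fixed; walls 4 mm thick, 14 mm high; floor 4 mm above the table. +y half: three coloured inserts in a row at y = +39 mm, x = -82, 0, +82 mm. -y half: hammer slot with dark liner, 74 mm wide, 246 mm long, centred at y = -42 mm, a 14 mm high rib between the halves. Origin: centre of its underside.
- blue_insert: open square insert of blue plastic, 78 x 78 mm outside, 14 mm high, walls 3 mm, floor 3 mm thick, so 72 x 72 mm and 11 mm deep inside; one of three that stand in a row in the tray (pitch 82 mm), in any order, fixed. Origin: centre of its underside, which lies 4 mm above the table; x along the row.
- red_insert: open square insert of red plastic, 78 x 78 mm outside, 14 mm high, walls 3 mm, floor 3 mm thick, so 72 x 72 mm and 11 mm deep inside; one of three that stand in a row in the tray (pitch 82 mm), in any order, fixed. Origin: centre of its underside, which lies 4 mm above the table; x along the row.
- green_insert: open square insert of green plastic, 78 x 78 mm outside, 14 mm high, walls 3 mm, floor 3 mm thick, so 72 x 72 mm and 11 mm deep inside; one of three that stand in a row in the tray (pitch 82 mm), in any order, fixed. Origin: centre of its underside, which lies 4 mm above the table; x along the row.
- hammer: reflex hammer lying level, 157 mm long, about 110 g: heavy steel head with black rubber ends across the handle (56 mm wide, 28 mm thick), flat-sided steel handle 10 mm wide, 12 mm high, black end knob. Handle axis 14 mm above the surface it lies on. Origin: on the handle axis at the balance point; x along the handle toward the head, whose axis is at x = 36 mm. Bare handle from x = -77 to +25 mm.
- blue_cup: white specimen cup with a screwed-on blue lid, 66 mm high, about 45 g; lid 61 mm across from 52 to 66 mm height, base 55 mm across. Stands upright. Origin: centre of its underside, z up; goes into the blue insert.
- orange_cup: white specimen cup with a screwed-on orange lid, 66 mm high, about 45 g; lid 61 mm across from 52 to 66 mm height, base 55 mm across. Stands upright. Origin: centre of its underside, z up; does not belong in the tray.
- red_vial: brown glass injection vial with a red cap, 23 mm across, 46 mm high, about 22 g; body up to 39 mm, the cap above 20 mm across. Stands upright. Origin: centre of its underside, z up along its axis; goes into the red insert.
- green_vial: brown glass injection vial with a green cap, 23 mm across, 46 mm high, about 22 g; body up to 39 mm, the cap above 20 mm across. Stands upright. Origin: centre of its underside, z up along its axis; goes into the green insert.
- grey_vial: brown glass injection vial with a grey cap, 23 mm across, 46 mm high, about 22 g; body up to 39 mm, the cap above 20 mm across. Stands upright. Origin: centre of its underside, z up along its axis; does not belong in the tray.

How it is judged:
At the end, for the whole second after the job is handed in: Cup and both vials upright (0.2 rad) on the floor of the insert of their colour (cup 18 mm, vials 36 mm from centre); hammer on the slot floor, level (0.08 rad), along the slot (0.3 rad); all released, at rest. Orange-lidded cup and grey-capped vial upright, within 20 mm of their start (horizontal distance between blue_cup and blue_insert below 0.018 m and z of blue_cup in the frame of blue_insert below 0.008 m and angle between each of blue_cup, red_vial, green_vial, orange_cup, grey_vial's own z axis and vertical below 0.2 rad and linear speed of each of blue_cup, red_vial, green_vial, hammer below 0.02 m/s and horizontal distance between red_vial and red_insert below 0.036 m and z of red_vial in the frame of red_insert below 0.008 m and horizontal distance between green_vial and green_insert below 0.036 m and z of green_vial in the frame of green_insert below 0.008 m and y of hammer in the frame of tray between -0.07 and -0.015 m and x of hammer in the frame of tray between -0.095 and 0.095 m and z of hammer in the frame of tray below 0.025 m and angle between the x axis of hammer and the x axis of tray, either way round below 0.3 rad and angle between hammer's own x axis and vertical between 1.49 and 1.65 rad and distance of each of orange_cup, grey_vial from where it was at the start of the episode below 0.02 m); the robot touches nothing.
It fails at once if the hammer tips more than 0.35 rad from level (angle between hammer's own x axis and vertical below 1.22 rad or angle between hammer's own x axis and vertical above 1.92 rad).
It fails at once if the orange-lidded cup or the grey-capped vial is moved more than 20 mm or tipped (distance of any of orange_cup, grey_vial from where it was at the start of the episode above 0.02 m or angle between any of orange_cup, grey_vial's own z axis and vertical above 0.4 rad).
It also fails if it takes over 128 s, if anything falls off the work surface, if the arm or the gripper's body presses on something with over 40 N, if the wrist force passes 120 N, or if a joint passes its speed limit or range.

ROBOT

A 6-joint arm with a two-finger parallel gripper is mounted at the origin on a cart in front of the work surface, level with it; the furniture and walls round the work are solid. World frame = base frame: x ahead of the robot, y to its left, z up, the work surface at z = 0. Lengths are in m, angles in rad, forces in N, time in s.
With the tool pointing down it reaches from about 0.425 to 0.95 m from the base axis. Payload 3.5 kg.
Tool frame: the origin (TCP) lies between the finger pads; the fingertips stand 22 mm ahead of it and the grasp point (between the pads) lies 3 mm ahead of it (ctrl.nose_length is the z of the fingertips in the tool frame, in m); z points along the fingers, y is the line along which they close (so a half turn about z gives the same grasp; the last joint's range is limited). The gripper opens to 85 mm and grips with 20 to 120 N. Pads are 22 mm wide; open, the fingers measure 114 mm over their backs; the gripper's body (76 mm by 85 mm) begins 54 mm behind the grasp point. The pads swing forward as they close: fully open they stand 13 mm farther back than shut.
Start: joints at [-1.289, 0.286, 1.577, -0, 1.279, -0.15], TCP at [0.283, -0.613, 0.253] pointing down, gripper open.
Joint ranges: [-2.77, 2.77], [-0.9, 2.22], [0.21, 2.48], [-1.53, 4.67], [0.24, 2.81], [-2.84, 2.84]. Speed limits (rad/s): [2.79, 2.79, 3.14, 3.14, 3.14, 3.14].

INTERFACE

Orientations are given as a unit quaternion [x, y, z, w].
In Python, from plant import ctrl gives the robot as it stands. The module is installed in compiled form; this text tells all that it offers.
- The arm moves only by the tool send_rows, never from a script. Its argument "rows" is text: rows parted by semicolons, each of 7 numbers parted by spaces: the turn, a rotation vector about the tool's x, y, z in parts of the range, where 1.0 means 360 degrees, then the shift along the tool's x, y, z in fractions of the full range, 1 being 600 mm, then the opening, from -1 (shut) to 1 (fully open). A call has 1 to 8 rows; each row is the pose to reach, as a shift and turn from the pose commanded when the call began, along the tool's axes at that moment; what a row does not reach only later rows make up. A row lasts 1/8 s, in which the tool goes at most 62.5 mm and 10.7 degrees, less where a joint would pass 70% of its speed; a pose out of reach is approached as far as the arm can. Shift and turn numbers lie between -1 and 1, and a call with a number outside is refused. A call with a gripper value outside its range is refused whole. The fingers move at their own pace and stop on an object; "grip_force" is the grip in N (left out, the last holds). Time passes only in rows, so rows that repeat a pose let the fingers close. It gives the time, the measured TCP pose, the force, the opening and the grip force at its end, in the units of the state.
- ctrl.get_state(): the state, without advancing time (a new reading comes with each control period).
- ctrl.read_camera(name): name is "side" or "top" or "wrist"; returns a dict with "color" (400x640x3 uint8, red, green, blue), "fx", "fy", "cx", "cy" (pixels), "D" ([k1, k2, p1, p2, k3] as OpenCV has them; the pictures are not rectified), "extrinsics" (4x4, takes a point from world to camera coordinates). Camera axes: x right, y down, z forward; pixel columns grow to the right and rows downward; lengths in m; the calibration is good to about 2 mm. A picture is of the moment at which its call begins. There is no depth.
- ctrl.sign_off(): hands the job in; it is judged then, once.
Trained networks look in a picture, given as the dict that the camera call returned (one of the last four; its "shot" number tells which), for a name from the list of things; names that differ only in an ending like _2 or _b are one class to them, and where a whole thing is asked for, a point or a joint stands for the part that bears it (a point fixed in the world has none). Each returns a list of dicts, best first, with "p" (0 to 1); they miss things now and then, are a little off and sometimes report something else, mostly with a low value. They report only what shows in the picture. A call takes as long as a camera call.
- ctrl.look_for(picture, target): "position" ([x, y, z] in m, in the coordinates of the camera as it stood for that picture, good to about 4 mm: the middle of the surface that is visible of it).
The state is a dict: "time": time; "qpos": joint angles; "dq": joint speeds; "joint_efforts": joint torques, N m; "eef_pos": TCP position; "tcp_rot": TCP orientation; "contact_force": force on the tool from outside, world axes, zero at the start; "wrist_torque": the same for the moment, N m; "opening": opening from 0.0 (shut) to 1.0 (fully open); "finger_force": force on a finger pad.
Only numpy, scipy, OpenCV 4.12 (cv2) and the standard library are available. Lean on these libraries where they do the work, as an engineer would, in place of code of your own. Each camera call takes 0.05 s, during which the arm holds its last target. There are 200 camera calls.

## Working session

There is one attempt and no reset: what is moved stays moved. The work goes in short steps, Python scripts to look and compute and a tool call to move; the robot and the scene stay as the last step left them, time stands still between calls to the robot, and variables do not carry over. Pictures are saved under pics/ and viewed, at most 14 in all, crops included, and the job is handed in when it is done.

Besides the shell and the picture viewer there is one more tool, called after ">>>" as name(argument=value, ...) on one line, values as JSON. send_rows: Moves the arm, as the interface text tells. Its arguments: {"type":"object","properties":{"rows":{"type":"string"},"grip_force":{"type":"number"}},"required":["rows"]}

```bash
mkdir -p pics; cat > h.py <<'E'
import numpy as np, cv2
from scipy.spatial.transform import Rotation as R
from plant import ctrl
def world(pic,p):
    E=np.array(pic["extrinsics"]); return E[:3,:3].T@(np.array(p)-E[:3,3])
def pix(pic,w):
    E=np.array(pic["extrinsics"]);K=np.array([[pic["fx"],0,pic["cx"]],[0,pic["fy"],pic["cy"]],[0,0,1.]])
    return cv2.projectPoints(np.array(w,float).reshape(-1,1,3),cv2.Rodrigues(E[:3,:3])[0],E[:3,3],K,np.array(pic["D"],float))[0].reshape(-1,2)
def onplane(pic,uv,z):
    E=np.array(pic["extrinsics"]);K=np.array([[pic["fx"],0,pic["cx"]],[0,pic["fy"],pic["cy"]],[0,0,1.]])
    n=cv2.undistortPoints(np.array(uv,float).reshape(-1,1,2),K,np.array(pic["D"],float)).reshape(-1,2)
    d=np.c_[n,np.ones(len(n))]@E[:3,:3]; c=-E[:3,:3].T@E[:3,3]
    return c+d*((z-c[2])/d[:,2])[:,None]
def save(pic,name): cv2.imwrite("pics/"+name,pic["color"][:,:,::-1])
NAMES="tray blue_insert red_insert green_insert hammer blue_cup orange_cup red_vial green_vial grey_vial".split()
E
python3 - <<'E'
from h import *
for c in("top","side"):
    p=ctrl.read_camera(c);save(p,c+"0.png")
    print(c,np.round(world(p,[0,0,0]),3))
    for n in NAMES:
        for r in ctrl.look_for(p,n)[:2]:
            w=world(p,r["position"]);print(n,round(r["p"],2),np.round(w,3),np.round(pix(p,w)[0]))
s=ctrl.get_state();print({k:np.round(v,3) for k,v in s.items()},ctrl.nose_length)
E
```

```text
top [ 0.301 -0.002  1.474]
tray 0.76 [ 0.529 -0.102  0.003] [342. 194.]
blue_insert 0.97 [ 0.526 -0.025  0.008] [318. 195.]
red_insert 0.65 [ 0.527 -0.026  0.007] [318. 194.]
red_insert 0.61 [ 0.446 -0.031  0.005] [320. 219.]
green_insert 0.65 [ 0.609 -0.029  0.01 ] [319. 169.]
hammer 0.74 [ 0.528 -0.098  0.006] [341. 194.]
hammer 0.65 [0.449 0.335 0.022] [204. 218.]
blue_cup 0.58 [0.421 0.1   0.059] [278. 226.]
orange_cup 0.82 [ 0.443 -0.379  0.066] [434. 219.]
green_vial 0.51 [0.425 0.206 0.043] [244. 225.]
grey_vial 0.55 [ 0.443 -0.266  0.048] [396. 219.]
grey_vial 0.17 [ 0.445 -0.03   0.009] [320. 220.]
side [ 0.589 -1.123  0.749]
tray 0.66 [ 0.528 -0.097  0.01 ] [320. 235.]
blue_insert 0.75 [ 0.526 -0.013  0.008] [321. 217.]
red_insert 0.77 [ 0.44  -0.027  0.009] [288. 218.]
green_insert 0.72 [ 0.61  -0.015  0.011] [352. 218.]
hammer 0.8 [0.455 0.317 0.028] [305. 155.]
hammer 0.28 [ 0.439 -0.282  0.034] [274. 273.]
blue_cup 0.67 [0.425 0.084 0.056] [287. 183.]
blue_cup 0.52 [ 0.609 -0.017  0.009] [352. 219.]
orange_cup 0.79 [ 0.452 -0.398  0.065] [272. 299.]
orange_cup 0.33 [ 0.611 -0.018  0.008] [353. 219.]
red_vial 0.59 [0.518 0.132 0.03 ] [321. 183.]
green_vial 0.45 [0.436 0.209 0.041] [296. 167.]
grey_vial 0.65 [ 0.444 -0.279  0.036] [276. 272.]
{'time': np.float64(1.1), 'qpos': array([-1.289,  0.286,  1.577, -0.   ,  1.279, -0.15 ]), 'dq': array([-0.   ,  0.002,  0.001,  0.   , -0.   ,  0.001]), 'joint_efforts': array([ 1.0000e-03, -4.0597e+01, -2.9294e+01, -0.0000e+00,  1.0000e-03,
       -0.0000e+00]), 'eef_pos': array([ 0.282, -0.613,  0.253]), 'tcp_rot': array([ 0.977,  0.214, -0.   ,  0.   ]), 'contact_force': array([-0.719,  0.528,  0.215]), 'wrist_torque': array([-0.007,  0.015,  0.017]), 'finger_force': np.float64(0.0), 'opening': np.float64(0.999)} 0.022
```

```bash
python3 - <<'E'
import cv2
a=cv2.imread("pics/top0.png");b=cv2.imread("pics/side0.png")
cv2.imwrite("pics/topc.png",cv2.resize(a[120:270,170:480],(800,387),interpolation=2))
cv2.imwrite("pics/sidec.png",cv2.resize(b[110:330,200:420],(600,600),interpolation=2))
E
```

```text
(no output)
```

View pics/topc.png

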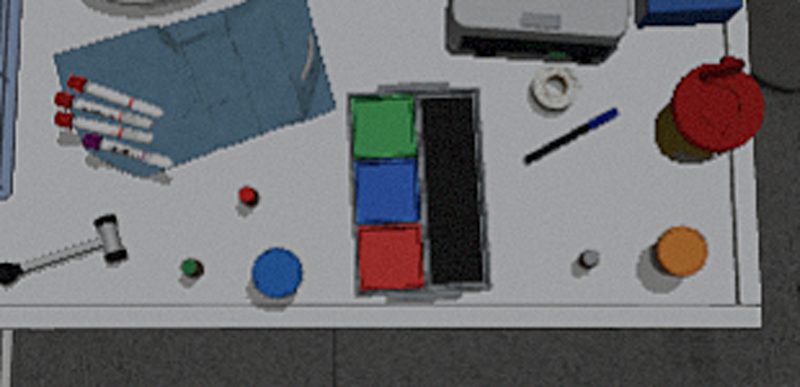

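View pics/sidec.png

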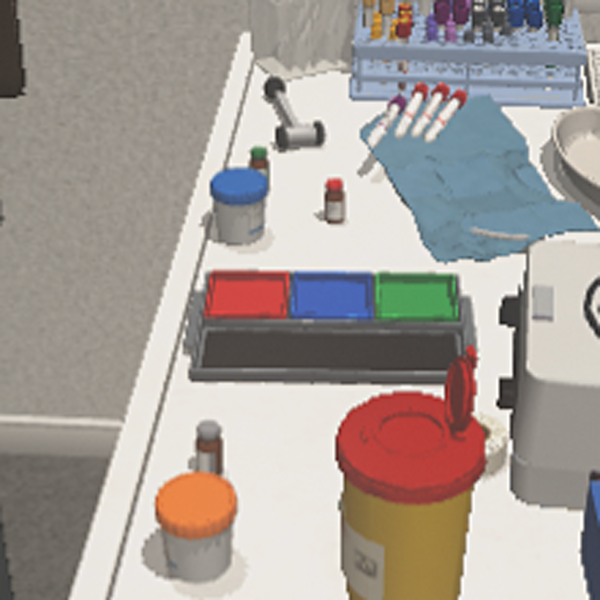

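View pics/side0.png

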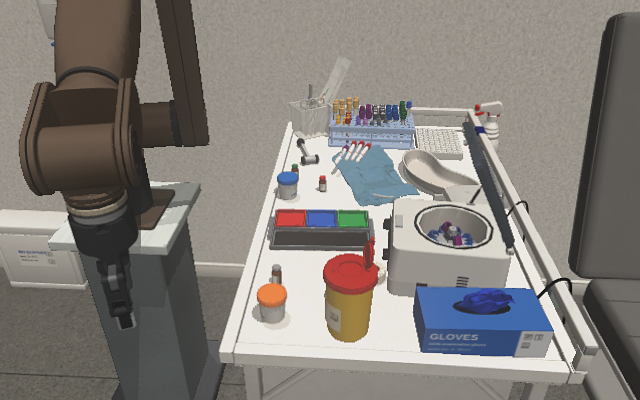

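The crops show the red, blue and green inserts along world x, with the slot on the robot's right (-y). The blue cup, vials and hammer are on the left (+y), and the orange cup and grey vial are on the right. Next I refine positions by colour and pixel.

```bash
cat >> h.py <<'E'
HSV=dict(red=[(0,8),(172,180)],orange=[(9,20)],green=[(50,85)],blue=[(100,125)])
def blob(pic,col,uv,rad,smin=110):
    h=cv2.cvtColor(pic["color"],cv2.COLOR_RGB2HSV);m=np.zeros(h.shape[:2],bool)
    for a,b in HSV[col]: m|=(h[...,0]>=a)&(h[...,0]<=b)&(h[...,1]>smin)&(h[...,2]>40)
    y,x=np.nonzero(m);k=np.hypot(x-uv[0],y-uv[1])<rad
    return (np.array([x[k].mean(),y[k].mean()]),k.sum()) if k.any() else (np.array(uv,float),0)
E
python3 - <<'E'
from h import *
p=ctrl.read_camera("top")
for n,c,uv,r,z in [("red_vial","red",(266,195.6),6,.046),("green_vial","green",(244,224),6,.046),("blue_cup","blue",(278,226),14,.066),("orange","orange",(434,217),14,.066),("red_ins","red",(321,220),16,.01),("blue_ins","blue",(320,194),13,.01),("green_ins","green",(318,169),13,.01)]:
    b,k=blob(p,c,uv,r);print(n,b.round(1),k,onplane(p,b,z).round(4))
print("head/knob/grey",onplane(p,[(213,212.6),(173.1,225.8)],.02).round(4),onplane(p,[(170+588/2.58,120+257/2.58)],.046).round(4))
c=np.array([(348,95),(478,89),(488,288),(358,297)])/2.58+[170,120]
print("tray corners",onplane(p,c,.016).round(4))
E
```

```text
red_vial [265.3 195. ] 30 [[0.5189 0.1404 0.046 ]]
green_vial [243.1 222.9] 22 [[0.4315 0.2076 0.046 ]]
blue_cup [277.1 225.2] 289 [[0.4224 0.1011 0.066 ]]
orange [433.6 216.9] 303 [[ 0.4479 -0.3785  0.066 ]]
red_ins [321.  219.1] 613 [[ 0.4468 -0.0345  0.01  ]]
blue_ins [319.9 193.9] 509 [[ 0.5281 -0.0312  0.01  ]]
green_ins [318.2 168.9] 494 [[ 0.6098 -0.0259  0.01  ]]
head/knob/grey [[0.4666 0.3068 0.02  ]
 [0.4251 0.4298 0.02  ]] [[ 0.4416 -0.2726  0.046 ]]
tray corners [[ 0.6484  0.0173  0.016 ]
 [ 0.6563 -0.1459  0.016 ]
 [ 0.4064 -0.1546  0.016 ]
 [ 0.3955  0.0046  0.016 ]]
```

The rows are not in the units I measure in: shifts go in shares of 600 mm and turns go in shares of 360 degrees. I convert before sending: 344 mm / 600 = 0.5733, -336 mm / 600 = -0.56, 24.7 degrees / 360 = 0.0686.

>>> send_rows(rows="0 0 0.0086 0.0717 -0.07 0 1;0 0 0.0172 0.1433 -0.14 0 1;0 0 0.0258 0.215 -0.21 0 1;0 0 0.0344 0.2867 -0.28 0 1;0 0 0.0431 0.3583 -0.35 0 1;0 0 0.0517 0.43 -0.42 0 1;0 0 0.0603 0.5017 -0.49 0 1;0 0 0.0686 0.5733 -0.56 0 1", grip_force=30)

```text
time: 2.15
eef_pos: [0.4548, -0.1621, 0.2538]
tcp_rot: [1.0, -0.001, 0.001, 0.0]
contact_force: [0.3, -0.4, 0.5]
opening: 1.003
finger_force: 0.0
```

Converted, -263 mm / 600 = -0.4383, 130 mm / 600 = 0.2167.

>>> send_rows(rows="0 0 0 0 -0.0917 0 1;0 0 0 0 -0.1833 0 1;0 0 0 -0.0083 -0.275 0.0333 1;0 0 0 -0.025 -0.3583 0.0833 1;0 0 0 -0.0417 -0.4167 0.15 1;0 0 0 -0.0517 -0.4383 0.2167 1;0 0 0 -0.0533 -0.4383 0.2167 1;0 0 0 -0.0533 -0.4383 0.2167 1")

```text
time: 3.15
eef_pos: [0.4234, 0.0987, 0.1249]
tcp_rot: [1.0, 0.0, 0.001, 0.0]
contact_force: [0.6, 0.5, 0.6]
opening: 1.0
finger_force: 0.0
```

```bash
python3 - <<'E'
from h import *
p=ctrl.read_camera("wrist");save(p,"w1.png");print(ctrl.get_state()["eef_pos"])
print(pix(p,[.4224,.1011,.066]))
for n,c,z,uv in(("cup","blue",.066,(.4224,.1011,.066)),):
    b,k=blob(p,c,pix(p,uv)[0],200);print(b,k,onplane(p,b,z))
E
```

```text
[0.42402077 0.09848798 0.12553212]
[[313.92855816 232.04683446]]
[347.46858121 194.39704914] 7591 [[0.44920631 0.0787102  0.066     ]]
```

View pics/w1.png

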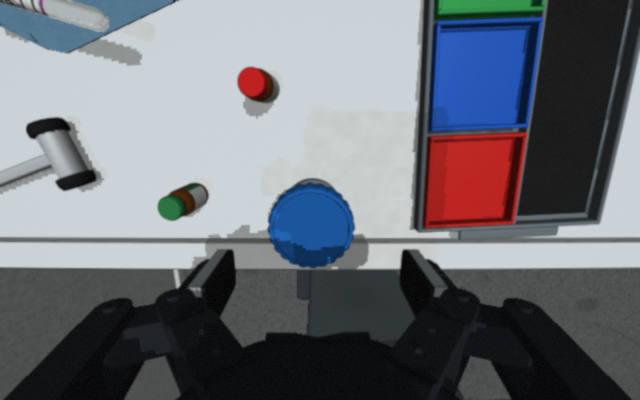

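The wrist view shows the lid at (312,225), the red cap at (254,84), the green cap at (172,206) and the hammer head at (61,155).

```bash
python3 - <<'E'
from h import *
p=ctrl.read_camera("wrist")
print("cup",onplane(p,[(312,225)],.066),"vials r g",onplane(p,[(254,84),(172,206)],.046).round(4))
print("red ins corners",onplane(p,[(430,135),(524,133),(518,224),(426,228)],.018).round(4))
print("blue ins corners",onplane(p,[(438,24),(543,20),(528,130),(430,132)],.018).round(4))
print("head",onplane(p,[(61,155)],.028).round(4), "slot",onplane(p,[(602,216),(524,226)],.018).round(4))
E
```

```text
cup [[0.42804553 0.1022317  0.066     ]] vials r g [[0.5209 0.1409 0.046 ]
 [0.4359 0.2081 0.046 ]]
red ins corners [[ 0.4867  0.0084  0.018 ]
 [ 0.4886 -0.0676  0.018 ]
 [ 0.4109 -0.0779  0.018 ]
 [ 0.4074  0.0033  0.018 ]]
blue ins corners [[ 0.5655  0.0106  0.018 ]
 [ 0.5692 -0.0666  0.018 ]
 [ 0.491  -0.0705  0.018 ]
 [ 0.489   0.0087  0.018 ]]
head [[0.4726 0.3009 0.028 ]] slot [[ 0.4182 -0.1524  0.018 ]
 [ 0.409  -0.0836  0.018 ]]
```

Converted, 68 mm / 600 = 0.1133, 48 mm / 600 = 0.08.

>>> send_rows(rows="0 0 0 0.005 -0.005 0.0417 1;0 0 0 0.005 -0.005 0.08 1;0 0 0 0.005 -0.005 0.1133 1;0 0 0 0.005 -0.005 0.1133 1;0 0 0 0.005 -0.005 0.1133 0;0 0 0 0.005 -0.005 0.1133 0;0 0 0 0.005 -0.005 0.1133 0;0 0 0 0.005 -0.005 0.1133 0", grip_force=30)

```text
time: 4.25
eef_pos: [0.4268, 0.102, 0.0572]
tcp_rot: [1.0, 0.001, 0.002, 0.0]
contact_force: [-1.1, 0.0, 5.9]
opening: 0.685
finger_force: 32.0
```

Converted, 132 mm / 600 = 0.22, 101 mm / 600 = 0.1683.

>>> send_rows(rows="0 0 0 0 0 -0.0417 0;0 0 0 0 0 -0.1 0;0 0 0 0.025 0.0333 -0.1333 0;0 0 0 0.0667 0.0883 -0.1333 0;0 0 0 0.1083 0.1433 -0.1333 0;0 0 0 0.15 0.1967 -0.1333 0;0 0 0 0.1683 0.22 -0.1167 0;0 0 0 0.1683 0.22 -0.1 0")

```text
time: 5.25
eef_pos: [0.5268, -0.0307, 0.1152]
tcp_rot: [1.0, -0.0, 0.0, 0.0]
contact_force: [0.5, 0.6, -1.2]
opening: 0.686
finger_force: 32.7
```

```bash
python3 - <<'E'
from h import *
p=ctrl.read_camera("wrist");save(p,"w2.png");print(ctrl.get_state()["eef_pos"],ctrl.get_state()["opening"])
E
```

```text
[ 0.52490827 -0.02963741  0.1131891 ] 0.6842445949540317
```

View pics/w2.png

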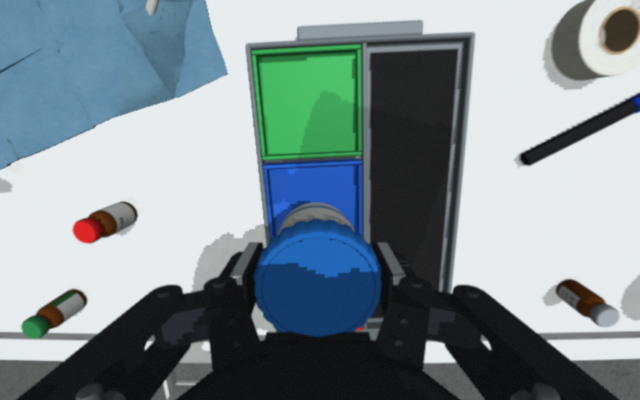

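Converted, 51 mm / 600 = 0.085, 48 mm / 600 = 0.08.

>>> send_rows(rows="0 0 0 0.0033 0 0.0333 0;0 0 0 0.0033 0 0.0633 0;0 0 0 0.0033 0 0.08 0;0 0 0 0.0033 0 0.085 0;0 0 0 0.0033 0 0.085 0;0 0 0 0.0033 0 0.085 1;0 0 0 0.0033 0 0.085 1;0 0 0 0.0033 0 0.085 1")

```text
time: 6.3
eef_pos: [0.5284, -0.0299, 0.0645]
tcp_rot: [1.0, 0.0, 0.0, 0.0]
contact_force: [-0.1, 0.7, -0.3]
opening: 1.0
finger_force: 0.0
```

Converted, -171 mm / 600 = -0.285, -145 mm / 600 = -0.2417.

>>> send_rows(rows="0 0 0 0 0 -0.05 1;0 0 0 0 0 -0.125 1;0 0 0 0 -0.0667 -0.1333 1;0 0 0 -0.0067 -0.1583 -0.1333 1;0 0 0 -0.0133 -0.2417 -0.125 1;0 0 0 -0.0133 -0.285 -0.0833 1;0 0 0 -0.0133 -0.285 -0.05 1;0 0 0 -0.0133 -0.285 -0.05 1")

```text
time: 7.3
eef_pos: [0.5185, 0.1414, 0.0925]
tcp_rot: [1.0, 0.001, -0.002, 0.0]
contact_force: [-0.3, -0.6, 1.1]
opening: 1.001
finger_force: 0.0
```

```bash
python3 - <<'E'
from h import *
p=ctrl.read_camera("wrist");save(p,"w3.png");print(ctrl.get_state()["eef_pos"])
for n,c,z,w in(("red","red",.046,(.5209,.1409,.046)),("green","green",.046,(.4359,.2081,.046)),("cup","blue",.073,(.5285,-.03,.073))):
    u=pix(p,w)[0];b,k=blob(p,c,u,35 if z<.05 else 90);print(n,u,b,k,onplane(p,b,z))
E
```

```text
[0.51962047 0.14114457 0.09385145]
red [318.17949621 233.87779411] [315.09318498 230.32962448] 719 [[0.52335255 0.14288671 0.046     ]]
green [226.57417412 341.02822084] [241. 310.] 1 [[0.46291872 0.19528982 0.046     ]]
cup [624.27577862 239.32145709] [597.90659341 229.82899753] 8918 [[ 0.53424413 -0.0128918   0.073     ]]
```

View pics/w3.png

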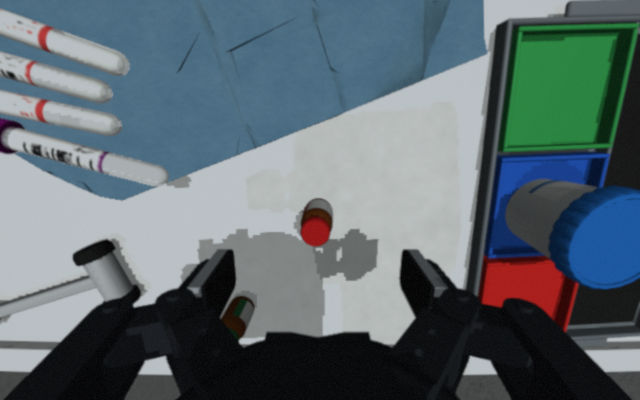

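Converted, 58 mm / 600 = 0.0967, 42 mm / 600 = 0.07.

>>> send_rows(rows="0 0 0 0.005 -0.0017 0.0333 1;0 0 0 0.005 -0.0017 0.07 1;0 0 0 0.005 -0.0017 0.0967 1;0 0 0 0.005 -0.0017 0.0967 1;0 0 0 0.005 -0.0017 0.0967 -1;0 0 0 0.005 -0.0017 0.0967 -1;0 0 0 0.005 -0.0017 0.0967 -1;0 0 0 0.005 -0.0017 0.0967 -1", grip_force=25)

```text
time: 8.35
eef_pos: [0.5235, 0.1421, 0.0371]
tcp_rot: [1.0, 0.001, 0.0, 0.0]
contact_force: [-0.3, -1.7, 2.5]
opening: 0.245
finger_force: 24.4
```

Converted, 177 mm / 600 = 0.295, 165 mm / 600 = 0.275.

>>> send_rows(rows="0 0 0 0 0 -0.05 -1;0 0 0 0 0 -0.125 -1;0 0 0 -0.025 0.0583 -0.15 -1;0 0 0 -0.0583 0.1333 -0.15 -1;0 0 0 -0.0917 0.2083 -0.15 -1;0 0 0 -0.12 0.275 -0.15 -1;0 0 0 -0.1283 0.295 -0.1333 -1;0 0 0 -0.1283 0.295 -0.1 -1")

```text
time: 9.35
eef_pos: [0.4468, -0.0357, 0.0966]
tcp_rot: [1.0, -0.001, 0.001, 0.0]
contact_force: [0.4, 0.1, -0.7]
opening: 0.25
finger_force: 24.5
```

Converted, 52 mm / 600 = 0.0867, 45 mm / 600 = 0.075.

>>> send_rows(rows="0 0 0 0 0 0.0417 -1;0 0 0 0 0 0.075 -1;0 0 0 0 0 0.0867 -1;0 0 0 0 0 0.0867 -1;0 0 0 0 0 0.0867 0;0 0 0 0 0 0.0867 0;0 0 0 0 0 0.0867 0;0 0 0 0 0 0.05 0")

```text
time: 10.35
eef_pos: [0.4447, -0.0345, 0.0651]
tcp_rot: [1.0, 0.0, -0.002, -0.001]
contact_force: [0.2, -0.3, 0.2]
opening: 0.501
finger_force: 0.0
```

Converted, -244 mm / 600 = -0.4067, -215 mm / 600 = -0.3583.

>>> send_rows(rows="0 0 0 0 0 -0.0667 1;0 0 0 0.0083 0 -0.1333 1;0 0 0 0.0083 -0.0833 -0.1333 1;0 0 0 0.0083 -0.175 -0.1333 1;0 0 0 0 -0.2667 -0.1333 1;0 0 0 -0.0083 -0.3583 -0.1167 1;0 0 0 -0.0167 -0.4067 -0.0833 1;0 0 0 -0.0167 -0.4067 -0.05 1")

```text
time: 11.35
eef_pos: [0.4356, 0.2111, 0.096]
tcp_rot: [1.0, 0.002, 0.0, -0.0]
contact_force: [1.1, -0.3, 0.1]
opening: 0.999
finger_force: 0.0
```

```bash
python3 - <<'E'
from h import *
p=ctrl.read_camera("wrist");save(p,"w4.png");print(ctrl.get_state()["eef_pos"])
w=(.4359,.2081,.046)
u=pix(p,w)[0];b,k=blob(p,"green",u,35);print(u,b,k,onplane(p,b,.046))
E
```

```text
[0.4337078  0.20974306 0.09308645]
[322.01670078 235.05582785] [318.57758621 236.21034483] 580 [[0.4350715  0.21036217 0.046     ]]
```

View pics/w4.png

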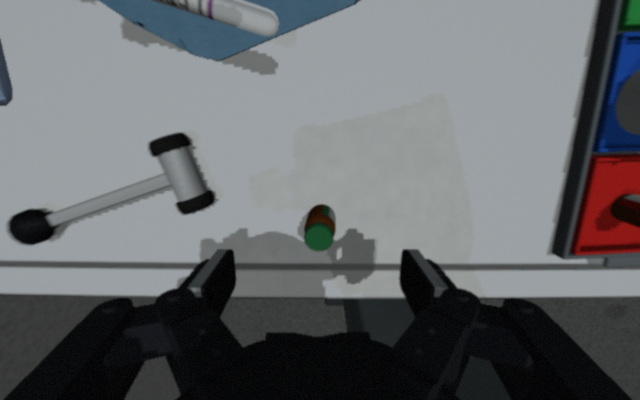

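Converted, 57 mm / 600 = 0.095, 42 mm / 600 = 0.07.

>>> send_rows(rows="0 0 0 0.0033 0 0.0333 1;0 0 0 0.0033 0 0.07 1;0 0 0 0.0033 0 0.095 1;0 0 0 0.0033 0 0.095 1;0 0 0 0.0033 0 0.095 -1;0 0 0 0.0033 0 0.095 -1;0 0 0 0.0033 0 0.095 -1;0 0 0 0.0033 0 0.095 -1")

```text
time: 12.4
eef_pos: [0.4385, 0.2091, 0.04]
tcp_rot: [1.0, 0.0, 0.0, -0.0]
contact_force: [0.2, -0.2, 1.3]
opening: 0.247
finger_force: 24.3
```

```bash
python3 - <<'E'
from h import *
# hammer from w4 pose: use the top camera again plus wrist picture geometry now
p=ctrl.read_camera("wrist");s=ctrl.get_state();T=s["eef_pos"];print(T)
# shift extrinsics back up to w4 TCP (pure translation)
q=dict(p);E=np.array(p["extrinsics"]).copy();d=np.array([.4337,.2097,.0931])-T
E[:3,3]-=E[:3,:3]@d;q["extrinsics"]=E
h=onplane(q,[(182,173)],.028)[0];a=onplane(q,[(165,181),(52,219)],.020);k=onplane(q,[(32,226)],.02)
print("head",h,"handle",a,"knob",k)
v=a[0]-a[1];v[2]=0;L=np.linalg.norm(v);v/=L;print(v,np.degrees(np.arctan2(v[1],v[0])),"balance",h-.036*v)
E
```

```text
[0.43845845 0.20918988 0.0399344 ]
head [0.4727807 0.3012465 0.028    ] handle [[0.46568287 0.3181522  0.02      ]
 [0.43691032 0.40863981 0.02      ]] knob [[0.43125659 0.4259362  0.02      ]]
[ 0.30302231 -0.95298346  0.        ] -72.36077937066649 balance [0.4618719 0.3355539 0.028    ]
```

Converted, 235 mm / 600 = 0.3917, 171 mm / 600 = 0.285.

>>> send_rows(rows="0 0 0 0 0 -0.0583 -1;0 0 0 0 0 -0.1417 -1;0 0 0 0.0333 0.045 -0.1833 -1;0 0 0 0.0883 0.1217 -0.1833 -1;0 0 0 0.1433 0.1967 -0.1833 -1;0 0 0 0.1983 0.2733 -0.1833 -1;0 0 0 0.2533 0.3483 -0.1833 -1;0 0 0 0.285 0.3917 -0.1667 -1")

```text
time: 13.45
eef_pos: [0.6112, -0.0284, 0.1401]
tcp_rot: [1.0, -0.001, 0.001, 0.0]
contact_force: [0.3, 0.4, 0.6]
opening: 0.247
finger_force: 24.7
```

Converted, 92 mm / 600 = 0.1533, 90 mm / 600 = 0.15.

>>> send_rows(rows="0 0 0 0 0 0.0667 -1;0 0 0 0 0 0.125 -1;0 0 0 0 0 0.15 -1;0 0 0 0 0 0.1533 -1;0 0 0 0 0 0.1533 -1;0 0 0 0 0 0.1533 0;0 0 0 0 0 0.1533 0;0 0 0 0 0 0.1167 0")

```text
time: 14.45
eef_pos: [0.6077, -0.0254, 0.0679]
tcp_rot: [1.0, 0.0, -0.002, -0.0]
contact_force: [0.2, -0.2, 0.1]
opening: 0.496
finger_force: 0.0
```

Converted, -361 mm / 600 = -0.6017, -147 mm / 600 = -0.245, -70 degrees / 360 = -0.1944.

>>> send_rows(rows="0 0 0 0 0 -0.0833 1;0 0 -0.0278 -0.035 -0.085 -0.125 1;0 0 -0.0556 -0.07 -0.1717 -0.1583 1;0 0 -0.0833 -0.105 -0.2583 -0.1667 1;0 0 -0.1111 -0.14 -0.3433 -0.1667 1;0 0 -0.1389 -0.175 -0.43 -0.1667 1;0 0 -0.1667 -0.21 -0.5167 -0.1667 1;0 0 -0.1944 -0.245 -0.6017 -0.1667 1")

```text
time: 15.45
eef_pos: [0.4612, 0.3368, 0.17]
tcp_rot: [0.817, 0.576, 0.001, 0.0]
contact_force: [1.9, 0.3, 0.1]
opening: 1.0
finger_force: 0.0
```

Converted, -37.5 degrees / 360 = -0.1042.

>>> send_rows(rows="0 0 -0.0278 0 0 0 1;0 0 -0.0556 0 0 0 1;0 0 -0.0833 0 0 0 1;0 0 -0.1042 0 0 0 1;0 0 -0.1042 0 0 0 1")

```text
time: 16.08
eef_pos: [0.4619, 0.3352, 0.1696]
tcp_rot: [0.592, 0.806, 0.0, 0.0]
contact_force: [0.2, 0.0, 0.1]
opening: 0.999
finger_force: 0.0
```

```bash
python3 - <<'E'
from h import *
p=ctrl.read_camera("wrist");save(p,"w5.png");s=ctrl.get_state();print(s["eef_pos"],R.from_quat(s["tcp_rot"]).as_matrix().round(3))
print(pix(p,[[.462,.3355,.02],[.4728,.3012,.028],[.4313,.4259,.02]]))
E
```

```text
[0.46197198 0.33513726 0.16958658] [[-0.299  0.954  0.   ]
 [ 0.954  0.299  0.   ]
 [ 0.     0.    -1.   ]]
[[316.46319922 195.58479326]
 [316.51593776 232.09248049]
 [313.92682407  93.84818662]]
```

View pics/w5.png

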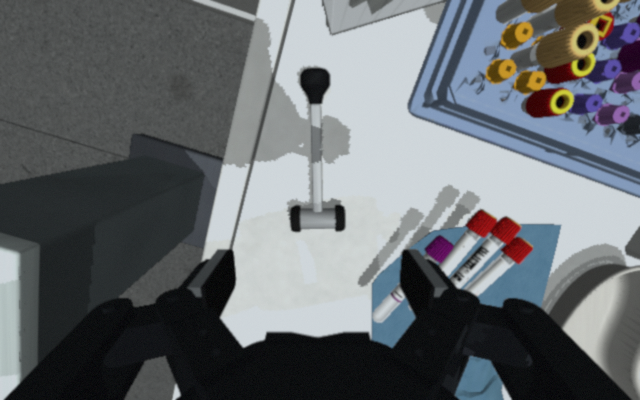

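```bash
python3 - <<'E'
from h import *
p=ctrl.read_camera("wrist")
print("cam",world(p,[0,0,0]).round(3))
for z in(.02,.028): print(onplane(p,[(317.5,218),(317.5,212),(315,82),(317,196)],z).round(4))
t=ctrl.read_camera("top")
for c in (p,t):
    for r in ctrl.look_for(c,"hammer")[:2]: print(r["p"],world(c,r["position"]).round(3))
print(pix(t,[[.4728,.3012,.028],[.469,.3135,.028]]))
g=cv2.resize(t["color"][195:245,160:240],(800,500),interpolation=cv2.INTER_CUBIC);cv2.imwrite("pics/t5.png",g[:,:,::-1])
E
```

```text
cam [0.442 0.402 0.291]
[[0.4701 0.3132 0.02  ]
 [0.4681 0.3193 0.02  ]
 [0.4293 0.4358 0.02  ]
 [0.4626 0.3352 0.02  ]]
[[0.4692 0.3158 0.028 ]
 [0.4674 0.3218 0.028 ]
 [0.4297 0.4348 0.028 ]
 [0.462  0.3372 0.028 ]]
0.81 [0.447 0.351 0.023]
0.58 [ 0.439 -0.267  0.046]
0.48 [0.463 0.308 0.025]
[[214.32359295 210.34750581]
 [210.34610298 211.55240011]]
```

View pics/t5.png

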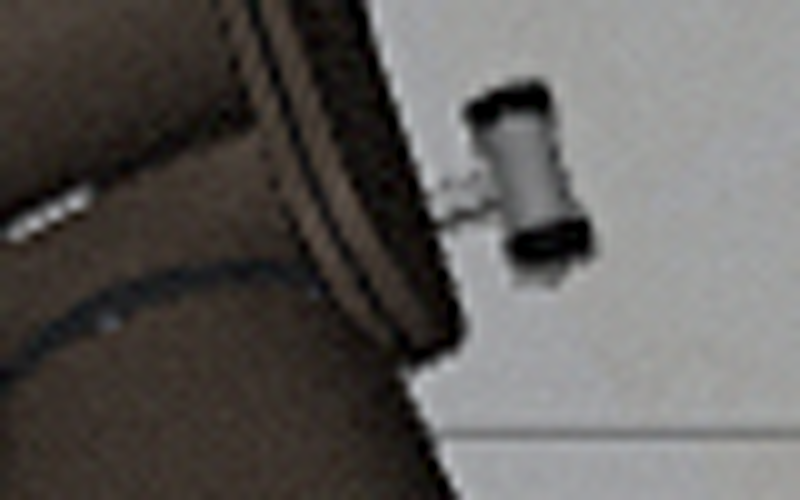

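Converted, 142 mm / 600 = 0.2367, 132 mm / 600 = 0.22.

>>> send_rows(rows="0 0 0 0.0133 0 0.0667 1;0 0 0 0.0133 0 0.1333 1;0 0 0 0.0133 0 0.1867 1;0 0 0 0.0133 0 0.22 1;0 0 0 0.0133 0 0.2367 1;0 0 0 0.0133 0 0.2367 1;0 0 0 0.0133 0 0.2367 -1;0 0 0 0.0133 0 0.2367 -1", grip_force=60)

```text
time: 17.32
eef_pos: [0.4604, 0.3432, 0.0286]
tcp_rot: [0.591, 0.807, 0.001, 0.001]
contact_force: [-0.3, 0.2, -0.4]
opening: 0.601
finger_force: 0.0
```

>>> send_rows(rows="0 0 0 0 0 0 -1;0 0 0 0 0 0 -1;0 0 0 0 0 0 -1;0 0 0 0 0 0 -1")

```text
time: 17.82
eef_pos: [0.4599, 0.3429, 0.0278]
tcp_rot: [0.591, 0.807, 0.0, 0.0]
contact_force: [-0.2, -0.7, 4.0]
opening: 0.096
finger_force: 61.8
```

Lift 15 mm gently and check the tilt moment.

Converted, -20 mm / 600 = -0.0333, -14 mm / 600 = -0.0233.

>>> send_rows(rows="0 0 0 0 0 -0.0067 -1;0 0 0 0 0 -0.0133 -1;0 0 0 0 0 -0.0233 -1;0 0 0 0 0 -0.0333 -1;0 0 0 0 0 -0.0333 -1;0 0 0 0 0 -0.0333 -1")

```text
time: 18.58
eef_pos: [0.4595, 0.3427, 0.0473]
tcp_rot: [0.591, 0.807, -0.0, -0.0]
contact_force: [-0.0, -1.1, -1.7]
opening: 0.096
finger_force: 61.5
```

```bash
python3 - <<'E'
from h import *
s=ctrl.get_state();print(s["wrist_torque"],s["contact_force"],s["opening"],s["eef_pos"])
p=ctrl.read_camera("wrist");save(p,"w6.png")
t=s["eef_pos"];v=np.array([.299,-.954,0])
for dz in(0,):
    print(pix(p,[t+.036*v-[0,0,.01],t-.092*v-[0,0,.01]]))
E
```

```text
[-0.00160908 -0.05600729  0.01740499] [-0.01121464 -1.06081824 -1.67231269] 0.09591444788993458 [0.45949375 0.34271052 0.0473215 ]
[[315.74780214 321.15494657]
 [315.81352536  70.75238177]]
```

View pics/w6.png

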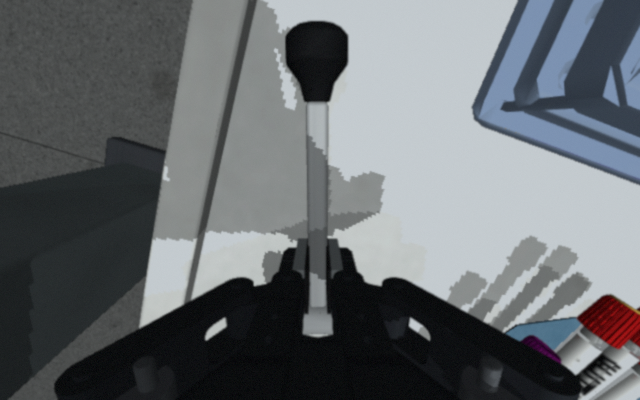

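Converted, -175 mm / 600 = -0.2917, -120 mm / 600 = -0.2, -28 degrees / 360 = -0.0778.

>>> send_rows(rows="0 0 0 0 0 -0.025 -1;0 0 0 0 0 -0.0583 -1;0 0 0 0 0 -0.1 -1;0 0 -0.0083 -0.025 -0.0017 -0.1417 -1;0 0 -0.0222 -0.075 -0.0067 -0.175 -1;0 0 -0.0389 -0.1417 -0.0117 -0.2 -1;0 0 -0.0583 -0.2167 -0.0183 -0.2 -1;0 0 -0.0778 -0.2917 -0.025 -0.2 -1", grip_force=60)

```text
time: 19.62
eef_pos: [0.4988, 0.1702, 0.1698]
tcp_rot: [0.376, 0.927, 0.001, 0.002]
contact_force: [1.1, 0.0, -0.8]
opening: 0.097
finger_force: 61.4
```

```bash
python3 - <<'E'
from h import *
s=ctrl.get_state();M=R.from_quat(s["tcp_rot"]).as_matrix();print(s["eef_pos"],np.degrees(np.arctan2(M[1,0],M[0,0])),s["opening"],s["contact_force"])
print(M.T@(np.array([.5605,-.1093,.1673])-s["eef_pos"])*1000)
E
```

```text
[0.49880032 0.17023035 0.16975849] 135.80070738897157 0.09708802227873711 [ 1.05787918  0.02607689 -0.80541473]
[-239.10388746 -157.39419518    2.55143465]
```

Converted, -239 mm / 600 = -0.3983, -157 mm / 600 = -0.2617, -47 degrees / 360 = -0.1306.

>>> send_rows(rows="0 0 -0.0181 -0.0567 -0.0367 0 -1;0 0 -0.0361 -0.1133 -0.075 0 -1;0 0 -0.0542 -0.17 -0.1117 0 -1;0 0 -0.0722 -0.2267 -0.15 0 -1;0 0 -0.0917 -0.2833 -0.1867 0 -1;0 0 -0.1111 -0.3417 -0.225 0 -1;0 0 -0.1306 -0.3983 -0.2617 0 -1;0 0 -0.1306 -0.3983 -0.2617 0 -1")

```text
time: 20.62
eef_pos: [0.5596, -0.1108, 0.1695]
tcp_rot: [-0.02, 1.0, -0.001, 0.002]
contact_force: [-0.2, 0.2, -1.4]
opening: 0.098
finger_force: 61.4
```

```bash
python3 - <<'E'
from h import *
p=ctrl.read_camera("wrist");save(p,"w7.png")
q=ctrl.read_camera("side");cv2.imwrite("pics/s7.png",cv2.resize(q["color"][120:290,230:420],(760,560),interpolation=2)[...,::-1] if 0 else cv2.resize(q["color"][150:270,250:400],(750,600),interpolation=cv2.INTER_CUBIC)[:,:,::-1])
s=ctrl.get_state();M=R.from_quat(s["tcp_rot"]).as_matrix();print(s["eef_pos"],np.degrees(np.arctan2(M[1,0],M[0,0])),s["opening"])
E
```

```text
[ 0.55877564 -0.10829031  0.16852086] -177.55839862201591 0.09786734069842062
```

View pics/s7.png

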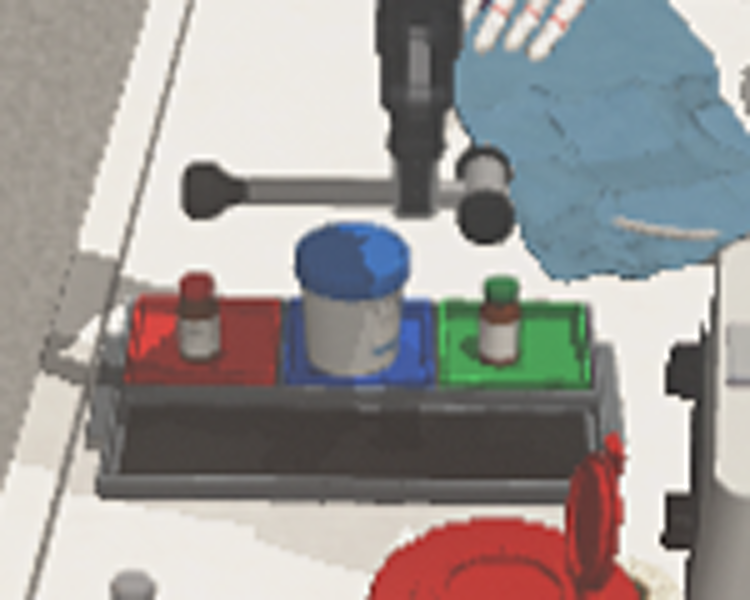

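View pics/w7.png

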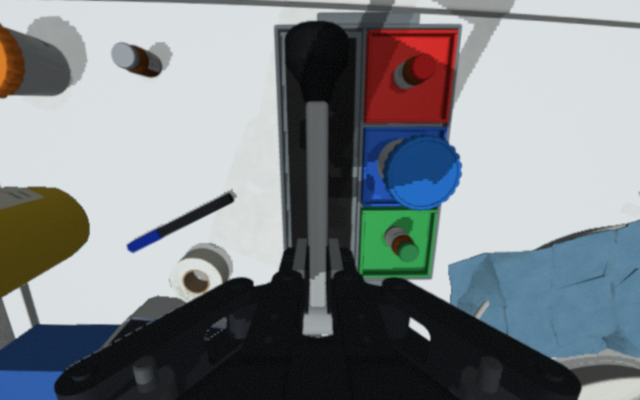

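Converted, 132 mm / 600 = 0.22, 129 mm / 600 = 0.215.

>>> send_rows(rows="0 0 0 -0.0183 -0.0033 0.0417 -1;0 0 0 -0.0367 -0.005 0.1 -1;0 0 0 -0.0367 -0.005 0.15 -1;0 0 0 -0.0367 -0.005 0.1867 -1;0 0 0 -0.0367 -0.005 0.2067 -1;0 0 0 -0.0367 -0.005 0.215 -1;0 0 0 -0.0367 -0.005 0.22 -1;0 0 0 -0.0367 -0.005 0.22 -1")

```text
time: 21.72
eef_pos: [0.5812, -0.1102, 0.0361]
tcp_rot: [-0.022, 1.0, -0.0, 0.001]
contact_force: [0.1, 0.4, -0.9]
opening: 0.095
finger_force: 61.4
```

Converted, 3 mm / 600 = 0.005, 2 mm / 600 = 0.0033.

>>> send_rows(rows="0 0 0 0 0 0.0033 -1;0 0 0 0 0 0.005 -1;0 0 0 0 0 0.005 -1;0 0 0 0 0 0.005 -1")

```text
time: 22.22
eef_pos: [0.5808, -0.1102, 0.0324]
tcp_rot: [-0.022, 1.0, 0.0, 0.0]
contact_force: [0.5, -0.1, -1.3]
opening: 0.093
finger_force: 61.4
```

Converted, -110 mm / 600 = -0.1833, -60 mm / 600 = -0.1.

>>> send_rows(rows="0 0 0 0 0 0.0017 -1;0 0 0 0 0 0.0017 -1;0 0 0 0 0 0.0017 -0.4;0 0 0 0 0 0.0017 -0.4;0 0 0 0 0 0.0017 -0.4;0 0 0 0 0 -0.025 -0.4;0 0 0 0 0 -0.1 -0.4;0 0 0 0 0 -0.1833 -0.4", grip_force=20)

```text
time: 23.22
eef_pos: [0.5804, -0.11, 0.1439]
tcp_rot: [-0.022, 1.0, 0.0, -0.0]
contact_force: [-0.2, 0.2, -0.2]
opening: 0.3
finger_force: 0.0
```

Converted, -90 mm / 600 = -0.15, 60 mm / 600 = 0.1.

>>> send_rows(rows="0 0 0 0.0333 -0.0167 -0.0833 0;0 0 0 0.1 -0.0333 -0.15 0;0 0 0 0.1 -0.0333 -0.15 0")

```text
time: 23.6
eef_pos: [0.5223, -0.134, 0.2383]
tcp_rot: [-0.021, 1.0, -0.002, 0.005]
contact_force: [0.3, 0.1, 0.4]
opening: 0.498
finger_force: 0.0
```

```bash
python3 - <<'E'
from h import *
q=ctrl.read_camera("side");a=cv2.resize(q["color"][180:330,240:400],(640,600),interpolation=cv2.INTER_CUBIC)
cv2.imwrite("pics/s8.png",a[:,:,::-1]);print(ctrl.get_state()["eef_pos"])
for r in ctrl.look_for(q,"hammer")[:2]: print(r["p"],world(q,r["position"]).round(3))
E
```

```text
[ 0.52209072 -0.13336522  0.23554054]
0.79 [ 0.573 -0.112  0.027]
```

View pics/s8.png

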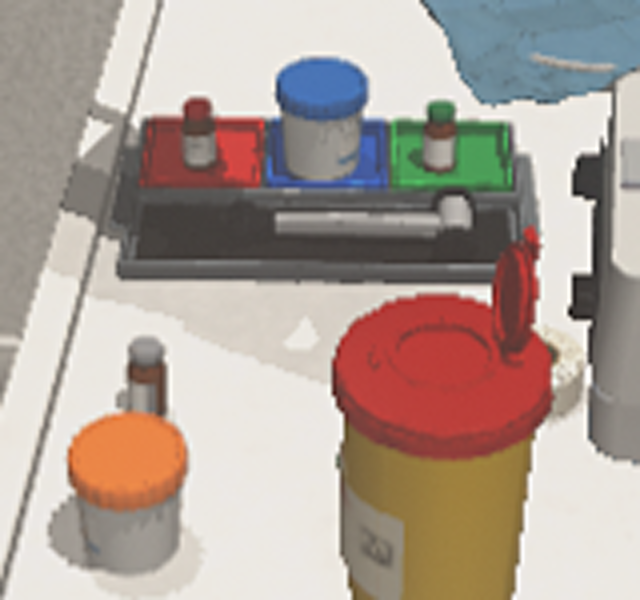

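The side view shows the cup and both vials standing in the inserts of their own colours, and the hammer lying level in the slot with its head at about (455,212). The orange cup and grey vial have not moved, so I am handing in.

```bash
python3 -c "
from plant import ctrl
print(ctrl.sign_off())"
```

```text
the job is handed in; nothing more can be done
None
```

The tray is packed and the job handed in at about 24 s of the 128 s allowed: the last picture showed the blue-lidded cup and both vials upright in their own inserts, the hammer level in the slot, and the orange-lidded cup and grey-capped vial where they started; the hand-in returned no verdict.

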